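# Lift a packed cookie tray off the scale with the tray lifter

## Robot

A 6-joint arm with a two-finger parallel gripper is mounted at the origin on the work surface. World frame = base frame: x ahead of the robot, y to its left, z up, the work surface at z = 0. Lengths are in m, angles in rad, forces in N, time in s.
With the tool pointing down it reaches from about 0.35 to 0.8 m from the base axis. Payload 7.3 kg.
Tool frame: the origin (TCP) lies at the centre of the arm's flange, where the gripper is bolted on; the fingertips stand 173 mm ahead of it and the grasp point (between the pads) lies 155 mm ahead of it (ctrl.nose_length is the distance from the TCP to the fingertips, in m); z points along the fingers, y is the direction in which the jaws open and shut (so a half turn about z gives the same grasp; the last joint's range is limited). The gripper opens to 85 mm and grips with 20 to 120 N. Pads are 22 mm wide; open, the fingers measure 114 mm over their backs; the gripper's body (76 mm by 85 mm) begins 54 mm behind the grasp point. The pads swing forward as they close: fully open they stand 13 mm farther back than shut.
Start: joints at [1.183, 0.342, 1.524, -0, 1.275, -0.146], TCP at [0.126, 0.51, 0.405] pointing down, gripper open.
Joint ranges: [-2.53, 2.53], [-0.77, 2.02], [0.04, 2.7], [-1, 4.14], [0.28, 2.66], [-3.11, 3.11]. Speed limits (rad/s): [2.57, 2.57, 3.14, 3.14, 3.14, 3.14].

## Interface

Orientations are given as [roll, pitch, yaw] about the fixed x, y, z axes, in that order (R = Rz(yaw) Ry(pitch) Rx(roll)).
In Python, from workcell import status, imaging, ctrl gives the robot as it stands.
- The arm moves only by the tool drive_tool, never from a script. Its argument "plan" is a list that holds one entry, the list of rows, each a list of 7 numbers: the shift along the tool's x, y, z in m, then the turn, a rotation vector about the tool's x, y, z in rad, then the gripper command: -1 is shut, 1 is fully open, values between are in proportion. A call has exactly 10 rows; each row is the pose to reach, as a shift and turn from the pose commanded when the call began, along the tool's axes at that moment; what a row does not reach only later rows make up. A row lasts 1/12 s, in which the tool goes at most 41.7 mm and 7.16 degrees, less where a joint would pass 70% of its speed; a pose out of reach is approached as far as the arm can. A call with a gripper value outside its range is refused whole. The fingers move at their own pace and stop on an object; "force" is the grip in N (left out, the last holds). Time passes only in rows, so rows that repeat a pose let the fingers close, or fill a call up. It gives the time, the measured TCP pose, the force and the opening at its end, in the units of the state.
- status.sense(): the state, without advancing time (a new reading comes with each control period).
- imaging.capture(name): name is "scene" or "side" or "wrist"; returns the picture (480x640x3 uint8, red, green, blue); there is no depth.
- imaging.camera_info(name): a dict with "fx", "fy", "cx", "cy" (pixels), "world_from_camera" (4x4, takes a point from camera to world coordinates); the wrist camera has in their place "mount" (4x4, takes a point from camera to tool coordinates, whose origin is the TCP and whose axes are the flange's). Camera axes: x right, y down, z forward; pixel columns grow to the right and rows downward; lengths in m; the calibration is good to about 2 mm. A picture is of the moment at which its call begins: read the wrist's pose just before it. camera_info takes no time and is no camera call.
- ctrl.job_done(): hands the job in, once; it reports no verdict.
Trained networks look in the newest picture that a camera, given by its name, has taken for a name from the list of things; names that differ only in an ending like _2 or _b are one class to them, and where a whole thing is asked for, a point or a joint stands for the part that bears it (a point fixed in the world has none). Each returns a list of dicts, best first, with "confidence" (0 to 1); they miss things now and then, are a little off and sometimes report something else, mostly with a low value. They report only what shows in the picture. A call takes as long as a camera call. They do not tell look-alikes from the thing itself.
- imaging.boxes_of(camera, target): "uv" ([column, row] in pixels, amid what is visible of it).
- imaging.tip_of(camera, target): "uv" ([column, row] in pixels: a listed point, or the origin of a listed thing).
The state is a dict: "time_s": time; "q": joint angles; "joint_vel": joint speeds; "effort": joint torques, N m; "eef_pos": TCP position; "eef_rot": TCP orientation; "contact_force": force on the tool from outside, world axes, zero at the start; "wrist_torque": the same for the moment, N m; "opening": finger opening in m.
Only numpy, scipy, OpenCV 4.12 (cv2) and the standard library are available. Lean on these libraries where they do the work, as an engineer would, in place of code of your own. Each camera call takes 0.05 s, during which the arm holds its last target. There are 200 camera calls.

## Task

Take the tray lifter by its blue handle, slide its flat blade into the gap between the scale and the packed white tray, in from the keypad side, until the handle stands over the middle of the tray; then lift the tray about 8 cm straight up off the scale and finish while holding it there on the blade, level and still, with all four cookies in it. Do not touch the tray with the gripper, do not shove it about on the scale, and leave the jar, the ring cutter and the red basket alone.

Things in the scene. Friction and masses are not known exactly. Their poses are not given: they have to be found in the camera images.
- lifter: Loose C-shaped yellow-painted steel tray lifter, 0.25 kg, standing on its blade. Origin: blade underside, below the handle; +x along the blade to its free tip, z up. Blade 60 wide (y), 5 thick, x=-103 to +65. At its back a post (x=-103 to -95, 40 wide) rises to a top arm (24 wide, z=100 to 110) reaching forward over the blade to x=+14. On it, over the origin, the blue square handle
- lifter_handle (a point): middle of the lifter's blue handle, 138 above the blade's underside; axes as the lifter's. Handle 30 x 30, from 110 to 160 above the blade's underside; either pair of opposite faces can be pinched from above. The C is open at the blade's tip and both sides
- lifter_seat (a point): point on the top face of the lifter's blade straight below the handle, 5 above its underside; the tray's middle belongs here
- tray: White plastic packing tray with four cookies, loose, 150 (x) x 120 (y) x 30 high, walls and floor 4 thick, a thin rim 5 wider all round at the top; 0.1 to 0.2 kg empty. Origin: centre of its underside, z up. It lies on the scale's two ribs, its x along theirs, centred within about 6 and 0.05 rad
- scale: Black bench scale, fixed. Origin: underside centre. Platform top at z=40 (190 x 170); on it two grey ribs, 20 high, 12 wide, 150 long, run along x at y=-53 and +53 (94 clear between), so under the tray is a gap 20 high, open at both ends. A low keypad and display (24 high) stick out on the -x side to x=-143, towards the robot; the blade goes in there along +x
- scale_seat (a point): centre of the place where the tray lies on the ribs, 60 above the scale's underside; axes as the scale's
- lifter_tip (a point): middle of the blade's free front edge, on its top face, 65 ahead of lifter_seat
- jar: bystander: amber jar with red lid, 68 across, 85 high; origin underside centre
- cutter: bystander: aluminium ring cookie cutter, 64 across, 30 high; origin underside centre
- basket: bystander: red open basket of cookies, 190 x 110 x 55 high; origin underside centre
- cookie1: brown round cookie lying loose in the tray, 48 across, 10 thick, about 20 g; origin underside centre
- cookie2: brown round cookie lying loose in the tray, 48 across, 10 thick, about 20 g; origin underside centre
- cookie3: brown round cookie lying loose in the tray, 48 across, 10 thick, about 20 g; origin underside centre
- cookie4: brown round cookie lying loose in the tray, 48 across, 10 thick, about 20 g; origin underside centre
Mind the look-alikes: they are no part of the job. What is shaped like the cookie1 but turquoise is not meant. What is shaped like the cookie4 but turquoise is not meant.

How it is judged:
By the outcome, as a careful person would: the job done as asked, in the order asked, and still so for the second after the job is handed in, while the arm keeps its last pose, push and grip.
It also fails if it takes over 56 s, if anything falls off the work surface, if the arm or the gripper's body presses on something with over 40 N, if the wrist force passes 120 N, or if a joint passes its speed limit or range.

## Working session

There is one attempt and no reset: what is moved stays moved. The work goes in short steps, Python scripts to look and compute and a tool call to move; the robot and the scene stay as the last step left them, time stands still between calls to the robot, and variables do not carry over. Pictures are saved under pics/ and viewed, about 8 in all and at most 12, crops included, and the job is handed in when it is done.

Besides the shell and the picture viewer there is one more tool, called after ">>>" in YAML: its name, and indented under it one key for each argument. drive_tool: Moves the arm, as the interface text tells. Its arguments: {"type":"object","properties":{"plan":{"type":"array","items":{"type":"array","items":{"type":"array","items":{"type":"number"}}}},"force":{"type":"number"}},"required":["plan"]}

```bash
mkdir -p pics; ls
python3 - <<'E'
from workcell import status, imaging, ctrl
import cv2,numpy as np
s=status.sense();print(s)
for c in ["scene","side","wrist"]:
    im=imaging.capture(c);cv2.imwrite(f"pics/{c}0.png",im[:,:,::-1])
    i=imaging.camera_info(c);print(c,{k:np.round(v,4).tolist() for k,v in i.items()})
    if c!="wrist":
        for t in ["lifter","lifter_handle","lifter_seat","lifter_tip","tray","scale","scale_seat","jar","cutter","basket"]:
            r=imaging.tip_of(c,t);print(t,[(np.round(d["uv"],1).tolist(),round(d["confidence"],2)) for d in r[:2]])
E
```

```text
pics
{'time_s': 0.0, 'q': array([ 1.18297569e+00,  3.42736721e-01,  1.52502737e+00, -3.61896171e-05,
        1.27542332e+00, -1.46001092e-01]), 'joint_vel': array([-1.29063909e-03,  3.21725789e-04,  2.53578717e-04, -2.69461297e-04,
       -3.43633615e-04, -4.80392314e-05]), 'effort': array([ 4.30687720e-06, -4.33688736e+01, -2.46006095e+01, -1.50974938e-04,
        8.08057463e-03, -1.35578418e-05]), 'eef_pos': array([0.12565173, 0.50959752, 0.40401488]), 'eef_rot': array([-3.14000983e+00, -1.97771945e-04,  2.89978352e+00]), 'contact_force': array([-0.03748625, -0.12395441, -0.11158681]), 'wrist_torque': array([ 0.01069698, -0.00858296,  0.02696867]), 'opening': 0.08536231006249627}
scene {'fx': 594.0493, 'fy': 594.0493, 'cx': 319.1481, 'cy': 243.1224, 'world_from_camera': [[-0.3593, 0.6846, -0.6343, 1.4147], [0.9332, 0.2603, -0.2478, 0.3352], [-0.0045, -0.6809, -0.7324, 1.0638], [0.0, 0.0, 0.0, 1.0]]}
lifter [([249.6, 266.8], 0.63), ([362.0, 282.6], 0.18)]
lifter_handle [([245.7, 224.7], 0.92)]
lifter_seat [([251.3, 264.5], 0.95)]
lifter_tip [([253.1, 287.7], 0.85), ([365.3, 297.2], 
[... 358 characters left out ...]
661], [-0.0107, -0.7119, -0.7022, 0.778], [0.0, 0.0, 0.0, 1.0]]}
lifter [([314.4, 241.5], 0.75)]
lifter_handle [([313.6, 201.2], 0.67)]
lifter_seat [([318.0, 323.3], 0.64), ([314.6, 239.2], 0.6)]
lifter_tip [([289.0, 246.0], 0.95)]
tray [([297.7, 314.0], 0.87)]
scale [([297.0, 331.0], 0.63)]
scale_seat [([312.6, 199.1], 0.61)]
jar [([313.7, 474.9], 0.91), ([320.7, 302.7], 0.7)]
cutter [([408.2, 306.1], 0.91), ([287.0, 244.5], 0.59)]
basket [([345.4, 177.5], 0.8), ([286.3, 245.6], 0.25)]
wrist {'fx': 333.4359, 'fy': 333.4359, 'cx': 318.3297, 'cy': 242.4263, 'mount': [[-0.0002, -0.9624, -0.2716, 0.0697], [1.0, -0.0004, 0.0007, -0.0006], [-0.0007, -0.2716, 0.9624, 0.031], [0.0, 0.0, 0.0, 1.0]]}
```

View pics/scene0.png

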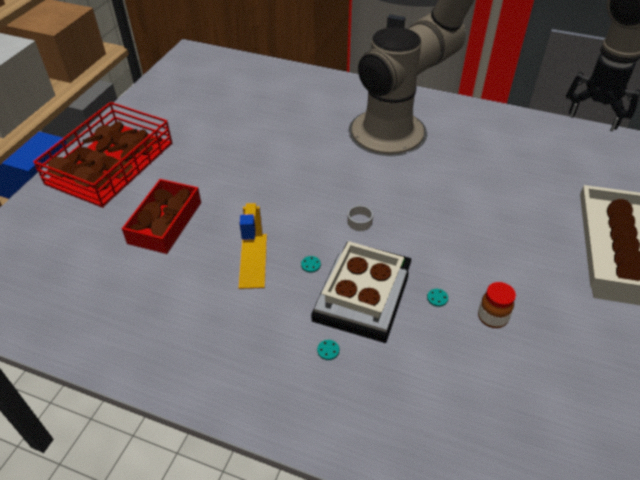

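View pics/side0.png

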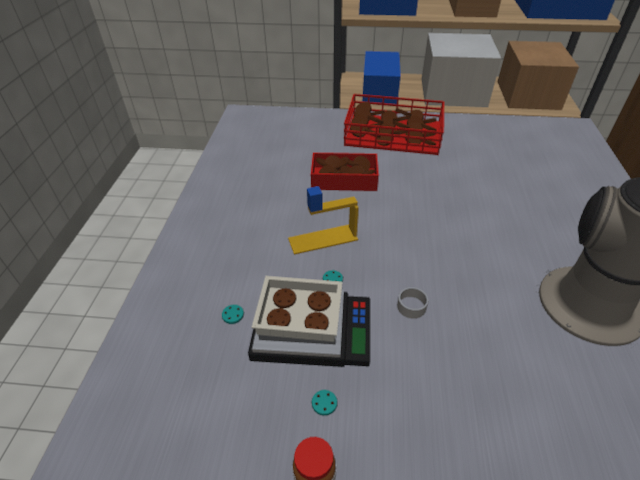

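```bash
cat > h.py <<'E'
import numpy as np
from scipy.spatial.transform import Rotation as R
from workcell import status, imaging, ctrl
def cam(c):
    i=imaging.camera_info(c)
    if c=="wrist":
        s=status.sense();T=np.eye(4);T[:3,:3]=R.from_euler("xyz",s["eef_rot"]).as_matrix();T[:3,3]=s["eef_pos"]
        return i,T@i["mount"]
    return i,np.array(i["world_from_camera"])
def ray(c,uv):
    i,W=cam(c);d=W[:3,:3]@[(uv[0]-i["cx"])/i["fx"],(uv[1]-i["cy"])/i["fy"],1];return W[:3,3],d/np.linalg.norm(d)
def onz(c,uv,z):
    o,d=ray(c,uv);return o+d*(z-o[2])/d[2]
def tri(*a):
    A=0;b=0
    for c,uv in a:
        o,d=ray(c,uv);P=np.eye(3)-np.outer(d,d);A=A+P;b=b+P@o
    return np.linalg.solve(A,b)
def proj(c,p):
    i,W=cam(c);q=np.linalg.inv(W)@np.append(p,1);return np.array([i["fx"]*q[0]/q[2]+i["cx"],i["fy"]*q[1]/q[2]+i["cy"]])
E
python3 - <<'E'
from h import *
np.set_printoptions(precision=4,suppress=True)
for n,a,b in [("handle",(245.7,224.7),(313.6,201.2)),("seat",(251.3,264.5),(314.6,239.2)),("tip",(253.1,287.7),(289,246)),("tray",(361,281.5),(297.7,314)),("scale",(362.3,298.2),(297,331)),("jar",(493.8,316.2),(313.7,474.9))]:
    print(n,tri(("scene",a),("side",b)))
E
```

```text
handle [ 0.6208 -0.1451  0.1335]
seat [ 0.6227 -0.1444  0.0077]
tip [ 0.6836 -0.1116  0.0087]
tray [0.6245 0.1263 0.0612]
scale [0.6279 0.1327 0.0102]
jar [0.565  0.4103 0.0052]
```

The scene shows the lifter at about (250,260) with its blue handle at (246,225), and the scale with tray at (360,285). The side view has the lifter at (320,225) and the keypad at (358,330), towards the robot. Next I'll zoom in to get yaws.

```bash
cat > fit.py <<'E'
from h import *
import cv2
from scipy.optimize import minimize
def box(x0,x1,y0,y1,z0,z1): return np.array([[x,y,z] for x in(x0,x1) for y in(y0,y1) for z in(z0,z1)])/1000
LIFT=[box(-103,65,-30,30,0,5),box(-103,-95,-20,20,0,110),box(-103,14,-12,12,100,110)]
HAND=[box(-15,15,-15,15,110,160)]
TRAY=[box(-75,75,-60,60,0,30),box(-80,80,-65,65,27,30)]
def render(c,boxes,p,z=0):
    m=np.zeros((480,640),np.uint8);cs,sn=np.cos(p[2]),np.sin(p[2])
    i,W=cam(c);Wi=np.linalg.inv(W)
    for b in boxes:
        P=np.c_[b[:,0]*cs-b[:,1]*sn+p[0],b[:,0]*sn+b[:,1]*cs+p[1],b[:,2]+z,np.ones(8)]@Wi.T
        uv=np.c_[i["fx"]*P[:,0]/P[:,2]+i["cx"],i["fy"]*P[:,1]/P[:,2]+i["cy"]]
        cv2.fillConvexPoly(m,cv2.convexHull(np.round(uv*16).astype(np.int32)),255,cv2.LINE_AA,4)
    return m/255.
def fit(masks,boxes,p0,z=0):
    f=lambda p:sum(np.abs(render(c,boxes,p,z)-m).sum()/m.sum() for c,m in masks.items())
    best=None
    for dy in(-.15,0,.15):
        p=np.array(p0)+[0,0,dy]
        r=minimize(f,p,method="Nelder-Mead",options=dict(initial_simplex=[p,p+[.015,0,0],p+[0,.015,0],p+[0,0,.15]],xatol=1e-4))
        if best is None or r.fun<best.fun: best=r
    return best.x,best.fun
def hsv(im): return cv2.cvtColor(im,cv2.COLOR_RGB2HSV)
E
python3 - <<'E'
from fit import *
np.set_printoptions(precision=4,suppress=True)
ims={c:cv2.imread(f"pics/{c}0.png")[:,:,::-1].copy() for c in("scene","side")}
roi={"scene":(slice(170,320),slice(210,290)),"side":(slice(170,260),slice(270,380))}
M={};
for c,im in ims.items():
    h=hsv(im);m=np.zeros((480,640));k=((h[...,0]>14)&(h[...,0]<35)&(h[...,1]>120)&(h[...,2]>40))|((h[...,0]>105)&(h[...,0]<130)&(h[...,1]>160))
    m[roi[c]]=k[roi[c]];M[c]=m
    print(c,m.sum())
for d in({"scene":M["scene"]},{"side":M["side"]},M): print(fit(d,LIFT+HAND,[.622,-.145,.3]))
T={}
r2={"scene":(slice(235,335),slice(315,412)),"side":(slice(270,345),slice(250,345))}
a=cv2.resize(ims["scene"][230:350,300:430],None,fx=3.2,fy=3.2*1.2,interpolation=2)
a=cv2.resize(ims["scene"][230:350,300:430],(520,480),interpolation=2)
b=cv2.resize(ims["side"][265:370,240:380],(280*2,420),interpolation=2)[:, :]
a=cv2.resize(ims["scene"][230:345,305:420],(400,400),interpolation=2);b=cv2.resize(ims["side"][260:370,245:375],(400,338),interpolation=2)
b=np.vstack([b,np.zeros((62,400,3),np.uint8)]);cv2.imwrite("pics/z1.png",np.hstack([a,b])[:,:,::-1])
E
```

```text
scene 1864.0
side 1935.0
(array([ 0.6179, -0.1448,  0.4278]), np.float64(0.1573823950180931))
(array([ 0.6226, -0.1454,  0.3676]), np.float64(0.22437249835334652))
(array([ 0.62  , -0.1441,  0.4176]), np.float64(0.40085883009645507))
```

View pics/z1.png

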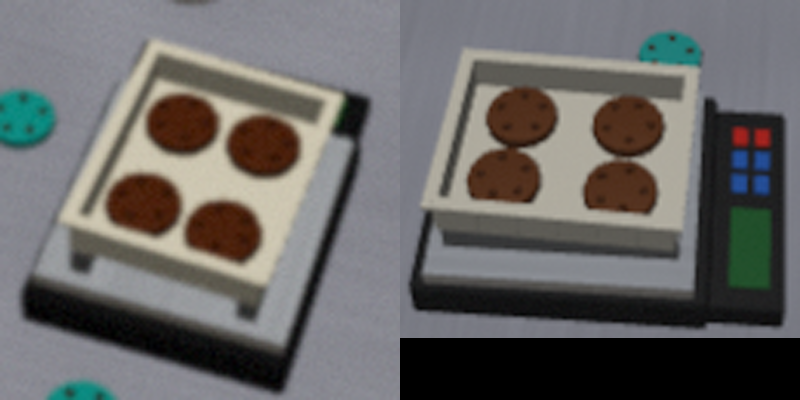

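The crops show the tray rim and platform corners clearly. Scene platform corners are at crop (280,350), (25,285) and (355,145); the rim is at (150,40), (343,92), (268,290) and (62,222). I'll fit poses to these.

Run:
```python
from fit import *
from scipy.optimize import least_squares
np.set_printoptions(precision=4,suppress=True)
S=lambda u,v:("scene",np.array([305+u/3.478,230+v/3.478])-.5)
D=lambda u,v:("side",np.array([245+u/3.077,260+v/3.077])-.5)
plat=[(S(280,350),95,85,40),(S(25,285),95,-85,40),(S(355,145),-95,85,40),(D(20,275),95,85,40),(D(297,293),-95,85,40)]
tray=[(S(150,40),-80,-65,90),(S(343,92),-80,65,90),(S(268,290),80,65,90),(S(62,222),80,-65,90),(D(64,48),80,-65,90),(D(300,66),-80,-65,90),(D(285,232),-80,65,90),(D(22,207),80,65,90)]
def f(p,L):
    c,s=np.cos(p[2]),np.sin(p[2]);o=[]
    for (cm,uv),x,y,z in L: o+=list(proj(cm,[p[0]+(x*c-y*s)/1e3,p[1]+(x*s+y*c)/1e3,z/1e3])-uv)
    return np.array(o)
for L in(plat,tray):
    for LL in (L,[l for l in L if l[0][0]=="scene"],[l for l in L if l[0][0]=="side"]):
        r=least_squares(f,[.625,.13,0],args=(LL,));print(r.x,np.abs(r.fun).max(),np.round(r.fun,1) if LL is L else "")
```

```text
[0.623  0.1209 0.0218] 4.477703967820844 [ 0.6  3.1 -3.4 -0.6  1.4 -3.9 -4.5  0.2  4.4  0.5]
[0.623  0.1218 0.0249] 3.9266021380662437 
[0.6223 0.1192 0.0092] 4.350232436076908 
[ 0.6231  0.1272 -0.0079] 0.9690050113357529 [-0.1 -0.   0.3  0.7 -0.1 -1.  -0.8  0.1 -0.1  0.4  0.2  0.2 -0.  -0.4
 -0.1  0.6]
[ 0.6231  0.1276 -0.004 ] 0.9643593031844944 
[ 0.6231  0.1268 -0.0115] 0.4713183111114745
```

```bash
cat >> h.py <<'E'
def go(pos,yaw):
    s=status.sense();A=R.from_euler("xyz",s["eef_rot"]);B=R.from_euler("xyz",[np.pi,0,yaw])
    print("shift",np.round(A.inv().apply(np.array(pos)-s["eef_pos"]),4),"turn",np.round((A.inv()*B).as_rotvec(),4))
E
python3 - <<'E'
from h import *
go([.62,-.145,.40],.40+np.pi/2)
E
```

```text
shift [-0.6367 -0.5173  0.0047] turn [ 1.00e-04 -0.00e+00  9.29e-01]
```

>>> drive_tool:
  plan:
    - [[-0.016,-0.013,0,0,0,0.03,1],[-0.048,-0.039,0,0,0,0.08,1],[-0.08,-0.065,0,0,0,0.13,1],[-0.112,-0.091,0,0,0,0.18,1],[-0.144,-0.117,0,0,0,0.23,1],[-0.176,-0.143,0,0,0,0.28,1],[-0.208,-0.169,0,0,0,0.33,1],[-0.24,-0.195,0,0,0,0.38,1],[-0.272,-0.221,0,0,0,0.43,1],[-0.304,-0.247,0,0,0,0.47,1]]

```text
time_s: 1.98
eef_pos: [0.3624, 0.1953, 0.405]
eef_rot: [3.141, 0.0, 2.427]
contact_force: [0.7, 1.0, -0.5]
opening: 0.0852
```

Run:
```python
from h import *
go([.62,-.145,.40],.40+np.pi/2)
```

```text
shift [-0.4175 -0.0884  0.0051] turn [1.000e-03 2.000e-04 4.566e-01]
```

>>> drive_tool:
  plan:
    - [[-0.039,-0.008,0,0,0,0.05,1],[-0.078,-0.016,0,0,0,0.1,1],[-0.118,-0.025,0,0,0,0.15,1],[-0.158,-0.033,0,0,0,0.2,1],[-0.198,-0.042,0,0,0,0.25,1],[-0.238,-0.05,0,0,0,0.3,1],[-0.278,-0.059,0,0,0,0.35,1],[-0.318,-0.067,0,0,0,0.4,1],[-0.358,-0.076,0,0,0,0.44,1],[-0.39,-0.083,0.005,0,0,0.456,1]]

```text
time_s: 2.82
eef_pos: [0.6041, -0.1232, 0.4003]
eef_rot: [3.14, 0.002, 1.971]
contact_force: [0.2, -0.2, -0.4]
opening: 0.0854
```

>>> drive_tool:
  plan:
    - [[-0.015,-0.012,0,0,0,0,1],[-0.015,-0.012,0,0,0,0,1],[-0.015,-0.012,0,0,0,0,1],[-0.015,-0.012,0,0,0,0,1],[-0.015,-0.012,0,0,0,0,1],[-0.015,-0.012,0,0,0,0,1],[-0.015,-0.012,0,0,0,0,1],[-0.015,-0.012,0,0,0,0,1],[-0.015,-0.012,0,0,0,0,1],[-0.015,-0.012,0,0,0,0,1]]

```text
time_s: 3.65
eef_pos: [0.5976, -0.1387, 0.3998]
eef_rot: [3.141, 0.0, 1.974]
contact_force: [-0.4, 0.5, 0.2]
opening: 0.0853
```

Run:
```python
from fit import *
np.set_printoptions(precision=4,suppress=True)
i=imaging.camera_info("wrist");s=status.sense();print(s["eef_pos"],s["eef_rot"])
im=imaging.capture("wrist")
cv2.imwrite("pics/w1.png",im[:,:,::-1])
h=hsv(im);m=((h[...,0]>14)&(h[...,0]<35)&(h[...,1]>120)&(h[...,2]>40))|((h[...,0]>105)&(h[...,0]<130)&(h[...,1]>160))
m=m.astype(float);print(m.sum(),fit({"wrist":m},LIFT+HAND,[.62,-.145,.4]))
```

```text
[ 0.5976 -0.1387  0.3998] [3.1414 0.     1.9741]
12310.0 (array([ 0.6212, -0.1437,  0.4091]), np.float64(0.22354820726015834))
```

View pics/w1.png

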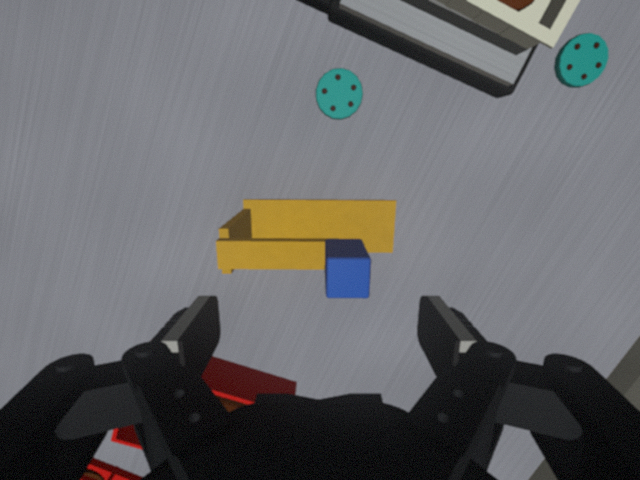

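The wrist view shows the lifter lying parallel to the image rows (handle top at about (348,280)), so its yaw is about 0.40. The scale's -y bottom edge runs (330,18)-(495,96).

Run:
```python
from fit import *
np.set_printoptions(precision=4,suppress=True)
im=cv2.imread("pics/w1.png")[:,:,::-1].copy()
h=hsv(im);m=((h[...,0]>14)&(h[...,0]<35)&(h[...,1]>120)&(h[...,2]>40))|((h[...,0]>105)&(h[...,0]<130)&(h[...,1]>160))
m=m.astype(float);k=np.zeros_like(m);k[180:310,190:420]=1;m*=k;print(m.sum(),fit({"wrist":m},LIFT+HAND,[.62,-.145,.4]))
for z in(0,):
  a=onz("wrist",(331,19),z);b=onz("wrist",(495,97),z);print(a,b,np.arctan2(*(b-a)[1::-1]))
  a=onz("wrist",(340,8),.04);b=onz("wrist",(516,83),.04);print(a,b)
# handle top edges
t=((h[...,0]>105)&(h[...,0]<130)&(h[...,1]>160)&(h[...,2]>120)&(k>0)).astype(np.uint8)
q=cv2.minAreaRect(cv2.findNonZero(t));print(q);print(onz("wrist",q[0],.16))
d=("side",np.array([245+12/3.077,260+308/3.077])-.5);e=("side",np.array([245+305/3.077,260+327/3.077])-.5)
print(onz(*d,0),onz(*e,0))
go([.6212,-.1437,.34],.409+np.pi/2)
```

```text
11468.0 (array([ 0.6212, -0.1437,  0.4091]), np.float64(0.16653980043360211))
[0.5338 0.0399 0.    ] [0.7163 0.0419 0.    ] 0.010806202150133466
[0.5415 0.0379 0.04  ] [0.7117 0.0467 0.04  ]
((348.0, 277.0), (42.0, 38.0), 0.0)
[ 0.6205 -0.1442  0.16  ]
[0.7178 0.2067 0.    ] [0.5287 0.203  0.    ]
shift [-0.0138  0.0198  0.0598] turn [ 0.0001  0.     -0.0058]
```

>>> drive_tool:
  plan:
    - [[-0.007,0.01,0.01,0,0,-0.005,1],[-0.0138,0.0198,0.02,0,0,-0.005,1],[-0.0138,0.0198,0.03,0,0,-0.005,1],[-0.0138,0.0198,0.045,0,0,-0.005,1],[-0.0138,0.0198,0.06,0,0,-0.005,1],[-0.0138,0.0198,0.075,0,0,-0.005,1],[-0.0138,0.0198,0.09,0,0,-0.005,1],[-0.0138,0.0198,0.1,0,0,-0.005,1],[-0.0138,0.0198,0.105,0,0,-0.005,1],[-0.0138,0.0198,0.105,0,0,-0.005,1]]

```text
time_s: 4.53
eef_pos: [0.6209, -0.1438, 0.2934]
eef_rot: [-3.14, -0.002, 1.979]
contact_force: [-0.2, 0.1, 0.1]
opening: 0.0854
```

Run:
```python
from fit import *
np.set_printoptions(precision=4,suppress=True)
go([.621,-.144,.295],.407+np.pi/2)
im=imaging.capture("wrist");cv2.imwrite("pics/w2.png",im[:,:,::-1])
```

```text
shift [-0.0003  0.     -0.0016] turn [-0.0017 -0.0018  0.0009]
```

View pics/w2.png

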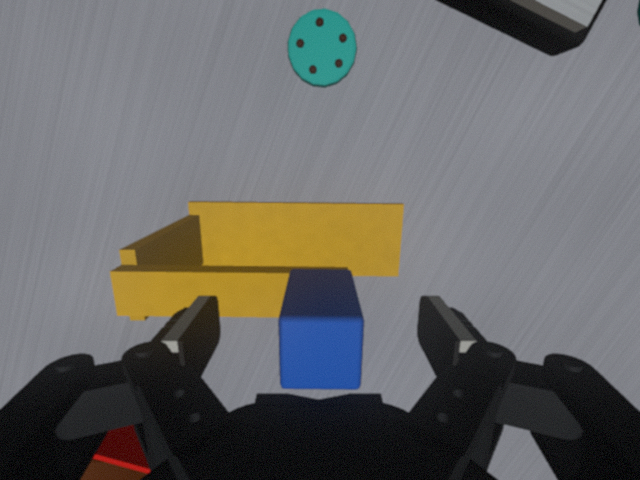

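The handle (columns 280-362) is centred between the pads. Closing the gripper.

>>> drive_tool:
  plan:
    - [[0,0,0,0,0,0,-1],[0,0,0,0,0,0,-1],[0,0,0,0,0,0,-1],[0,0,0,0,0,0,-1],[0,0,0,0,0,0,-1],[0,0,0,0,0,0,-1],[0,0,0,0,0,0,-1],[0,0,0,0,0,0,-1],[0,0,0,0,0,0,-1],[0,0,0,0,0,0,-1]]
  force: 90

```text
time_s: 5.42
eef_pos: [0.6216, -0.1439, 0.2954]
eef_rot: [3.14, 0.001, 1.979]
contact_force: [2.5, -1.1, 5.0]
opening: 0.0292
```

>>> drive_tool:
  plan:
    - [[0,0,-0.003,0,0,0,-1],[0,0,-0.008,0,0,0,-1],[0,0,-0.016,0,0,0,-1],[0,0,-0.026,0,0,0,-1],[0,0,-0.036,0,0,0,-1],[0,0,-0.046,0,0,0,-1],[0,0,-0.054,0,0,0,-1],[0,0,-0.06,0,0,0,-1],[0,0,-0.06,0,0,0,-1],[0,0,-0.06,0,0,0,-1]]

```text
time_s: 6.25
eef_pos: [0.6212, -0.1439, 0.3551]
eef_rot: [3.141, 0.0, 1.979]
contact_force: [-0.8, 1.1, -3.1]
opening: 0.0291
```

Run:
```python
from fit import *
np.set_printoptions(precision=4,suppress=True)
s=status.sense();print(s["eef_pos"],s["eef_rot"],s["opening"],s["contact_force"])
im=imaging.capture("side");cv2.imwrite("pics/s2.png",im[:,:,::-1])
cv2.imwrite("pics/s2z.png",cv2.resize(im[110:290,220:460],(800,600),interpolation=2)[:,:,::-1])
go([.35,.126,.354],np.pi/2)
```

```text
[ 0.6212 -0.1439  0.3551] [3.1411 0.0004 1.9788] 0.029088525511684064 [-0.8126  1.0812 -3.1288]
shift [ 0.3553 -0.1418  0.0006] turn [-0.0004 -0.0004  0.408 ]
```

View pics/s2z.png

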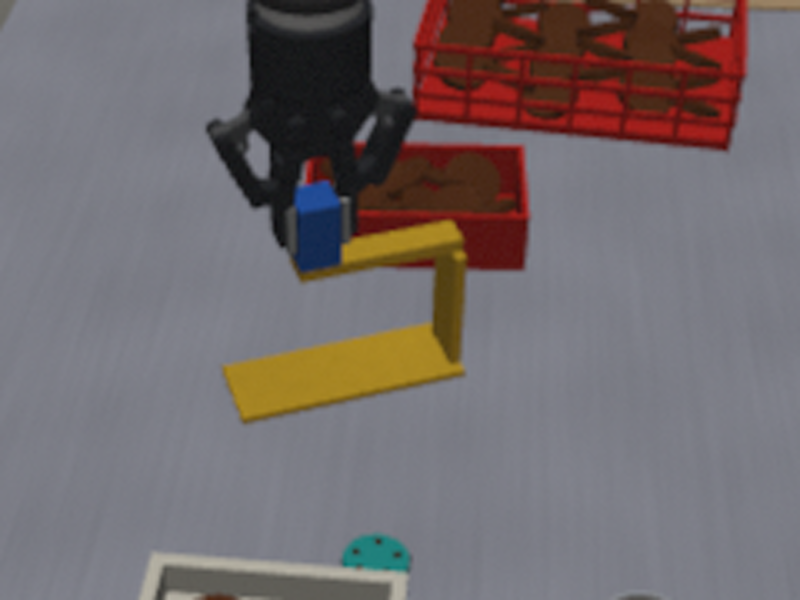

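The lifter is held level by the handle. Next: turn it to yaw 0, back off in -x, then move +y to stand in front of the keypad.

>>> drive_tool:
  plan:
    - [[0.003,-0.008,-0.002,0,0,0.02,-1],[0.01,-0.024,-0.006,0,0,0.06,-1],[0.019,-0.044,-0.01,0,0,0.11,-1],[0.028,-0.064,-0.01,0,0,0.17,-1],[0.037,-0.085,-0.01,0,0,0.23,-1],[0.046,-0.106,-0.01,0,0,0.29,-1],[0.055,-0.127,-0.01,0,0,0.34,-1],[0.062,-0.144,-0.01,0,0,0.38,-1],[0.067,-0.154,-0.01,0,0,0.4,-1],[0.068,-0.157,-0.01,0,0,0.408,-1]]

```text
time_s: 7.13
eef_pos: [0.448, -0.1434, 0.3645]
eef_rot: [-3.14, -0.001, 1.568]
contact_force: [-0.6, 0.1, -3.8]
opening: 0.0292
```

>>> drive_tool:
  plan:
    - [[0.007,0,0,0,0,0,-1],[0.027,0,0,0,0,0,-1],[0.057,0,0,0,0,0,-1],[0.09,0,0,0,0,0,-1],[0.123,0,0,0,0,0,-1],[0.156,0,0,0,0,0,-1],[0.189,0,0,0,0,0,-1],[0.219,0,0,0,0,0,-1],[0.245,0,0,0,0,0,-1],[0.26,0,0,0,0,0,-1]]

```text
time_s: 7.97
eef_pos: [0.4502, 0.1194, 0.3646]
eef_rot: [3.141, -0.001, 1.573]
contact_force: [-0.2, -0.6, -2.1]
opening: 0.0294
```

Run:
```python
from fit import *
np.set_printoptions(precision=4,suppress=True)
s=status.sense();print(s["eef_pos"],s["eef_rot"],s["contact_force"])
go([.45,.126,.343],np.pi/2)
out=[]
for c in("scene","side"):
    im=imaging.capture(c);cv2.imwrite(f"pics/{c}3.png",im[:,:,::-1])
    h=hsv(im);m=((h[...,0]>14)&(h[...,0]<35)&(h[...,1]>120)&(h[...,2]>40)).astype(np.uint8)
    u0,v0=proj(c,[.43,.12,.1]).astype(int);k=np.zeros_like(m);k[max(v0-110,0):v0+110,max(u0-110,0):u0+110]=1;m=(m*k).astype(float)
    print(c,m.sum(),[ (z,fit({c:m},LIFT,[.45,.12,0],z)) for z in(.065,)])
    u1,v1=proj(c,[.53,.12,.06]).astype(int)
    out.append(cv2.resize(im[v1-75:v1+75,u1-100:u1+100],(400,300),interpolation=2))
cv2.imwrite("pics/z3.png",cv2.resize(np.hstack(out),(800,300))[:,:,::-1])
```

```text
[0.4502 0.1194 0.3646] [ 3.1412 -0.0011  1.5733] [-0.1602 -0.5915 -2.0951]
shift [ 0.0066 -0.0002  0.0216] turn [ 0.0004 -0.0011  0.0025]
scene 1645.0 [(0.065, (array([0.4421, 0.1182, 0.011 ]), np.float64(0.29723821443471005)))]
side 3111.0 [(0.065, (array([ 0.4506,  0.1172, -0.0004]), np.float64(0.19215560219587674)))]
```

View pics/z3.png

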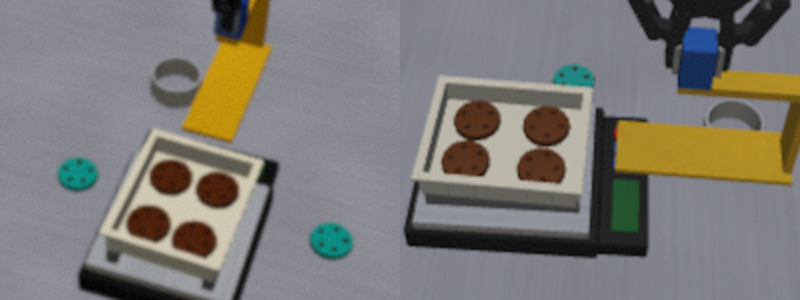

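Run:
```python
from fit import *
np.set_printoptions(precision=4,suppress=True)
def P(c,u,v):
    a=proj(c,[.53,.12,.06]).astype(int);return (c,np.array([a[0]-100+u/2,a[1]-75+v/2])-.25)
print(tri(P("scene",184,127),P("side",215,122)),tri(P("scene",233,139),P("side",217,171)),"expect top z",.3646-.295+.005)
```

```text
[0.5173 0.0944 0.0772] [0.5125 0.1514 0.074 ] expect top z 0.0746
```

>>> drive_tool:
  plan:
    - [[0.003,0,0.003,0,0,0,-1],[0.006,0,0.008,0,0,0,-1],[0.006,0,0.013,0,0,0,-1],[0.006,0,0.018,0,0,0.002,-1],[0.006,0,0.021,0,0,0.002,-1],[0.006,0,0.022,0,0,0.002,-1],[0.006,0,0.022,0,0,0.002,-1],[0.006,0,0.022,0,0,0.002,-1],[0.006,0,0.022,0,0,0.002,-1],[0.006,0,0.022,0,0,0.002,-1]]

```text
time_s: 8.9
eef_pos: [0.4503, 0.1222, 0.3429]
eef_rot: [3.141, -0.0, 1.569]
contact_force: [-1.5, 0.0, -1.6]
opening: 0.0294
```

Run:
```python
from fit import *
np.set_printoptions(precision=4,suppress=True)
s=status.sense();print(s["eef_pos"],s["eef_rot"],s["contact_force"],s["wrist_torque"])
out=[]
for c in("scene","side"):
    im=imaging.capture(c)
    for t in("lifter_tip","lifter_seat","tray"):
        print(c,t,[(np.round(d["uv"],1).tolist(),round(d["confidence"],2)) for d in imaging.tip_of(c,t)[:2]])
    u1,v1=proj(c,[.53,.12,.06]).astype(int)
    out.append(cv2.resize(im[v1-50:v1+50,u1-66:u1+67],(400,300),interpolation=2))
cv2.imwrite("pics/z4.png",np.hstack(out)[:,:,::-1])
```

```text
[0.4503 0.1222 0.3429] [ 3.141  -0.0002  1.5687] [-1.5313  0.0232 -1.6407] [-0.0066 -0.0562 -0.0045]
scene lifter_tip [([376.2, 252.6], 0.69)]
scene lifter_seat [([383.2, 230.5], 0.59)]
scene tray [([363.8, 284.8], 0.87)]
side lifter_tip [([351.2, 315.9], 0.67)]
side lifter_seat [([382.5, 319.2], 0.95)]
side tray []
```

View pics/z4.png

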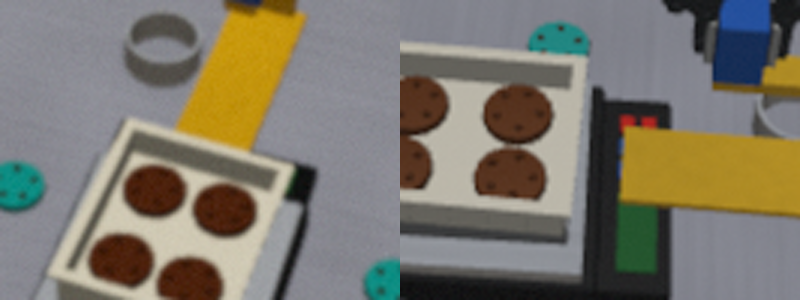

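The blade stands in front of the keypad gap, level, in line with the tray and at the right height. Inserting, first half.

>>> drive_tool:
  plan:
    - [[0.0015,0.004,0,0,0,0,-1],[0.003,0.01,0,0,0,0,-1],[0.003,0.018,0,0,0,0,-1],[0.003,0.027,0,0,0,0,-1],[0.003,0.036,0,0,0,0,-1],[0.003,0.045,0,0,0,0,-1],[0.003,0.054,0,0,0,0,-1],[0.003,0.061,0,0,0,0,-1],[0.003,0.065,0,0,0,0,-1],[0.003,0.065,0,0,0,0,-1]]

```text
time_s: 10.13
eef_pos: [0.516, 0.125, 0.3425]
eef_rot: [3.141, -0.0, 1.569]
contact_force: [0.2, 0.5, -2.2]
opening: 0.0289
```

Run:
```python
from fit import *
np.set_printoptions(precision=4,suppress=True)
s=status.sense();print(s["eef_pos"],s["eef_rot"],s["contact_force"],s["wrist_torque"])
out=[]
for c in("scene","side"):
    im=imaging.capture(c)
    u1,v1=proj(c,[.58,.12,.06]).astype(int)
    out.append(cv2.resize(im[v1-50:v1+50,u1-66:u1+67],(400,300),interpolation=2))
cv2.imwrite("pics/z5.png",np.hstack(out)[:,:,::-1])
go([.623,.1258,.3425],np.pi/2)
```

```text
[0.516  0.125  0.3425] [ 3.1414 -0.0001  1.5685] [ 0.2406  0.4692 -2.2014] [ 0.0257 -0.0547 -0.0279]
shift [ 0.0009  0.1079 -0.0001] turn [-0.0007 -0.     -0.0021]
```

View pics/z5.png

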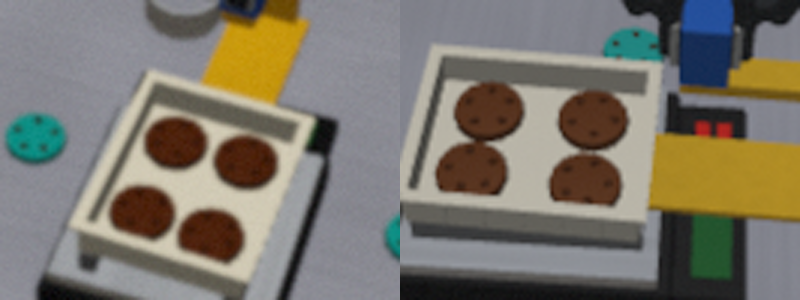

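The blade is under the tray edge and the force is nil. Continuing to the middle.

>>> drive_tool:
  plan:
    - [[0,0.003,0,0,0,0,-1],[0,0.01,0,0,0,0,-1],[0,0.019,0,0,0,0,-1],[0,0.028,0,0,0,0,-1],[0,0.037,0,0,0,0,-1],[0,0.046,0,0,0,0,-1],[0,0.055,0,0,0,0,-1],[0,0.061,0,0,0,0,-1],[0,0.065,0,0,0,0,-1],[0,0.065,0,0,0,0,-1]]

```text
time_s: 11.07
eef_pos: [0.581, 0.1249, 0.3425]
eef_rot: [3.141, -0.0, 1.569]
contact_force: [-0.3, -0.5, -1.7]
opening: 0.0292
```

>>> drive_tool:
  plan:
    - [[0,0.003,0,0,0,0,-1],[0,0.008,0,0,0,0,-1],[0,0.014,0,0,0,0,-1],[0,0.02,0,0,0,0,-1],[0,0.026,0,0,0,0,-1],[0,0.032,0,0,0,0,-1],[0,0.037,0,0,0,0,-1],[0,0.04,0,0,0,0,-1],[0,0.042,0,0,0,0,-1],[0,0.042,0,0,0,0,-1]]

```text
time_s: 11.9
eef_pos: [0.6225, 0.1249, 0.3425]
eef_rot: [-3.142, -0.0, 1.569]
contact_force: [0.3, -0.0, -2.4]
opening: 0.0292
```

Run:
```python
from fit import *
np.set_printoptions(precision=4,suppress=True)
s=status.sense();print(s["eef_pos"],s["eef_rot"],s["contact_force"],s["wrist_torque"])
out=[]
for c in("scene","side"):
    im=imaging.capture(c);cv2.imwrite(f"pics/{c}6.png",im[:,:,::-1])
    u1,v1=proj(c,[.6,.12,.08]).astype(int)
    out.append(cv2.resize(im[v1-60:v1+60,u1-80:u1+80],(400,300),interpolation=2))
cv2.imwrite("pics/z6.png",np.hstack(out)[:,:,::-1])
```

```text
[0.6225 0.1249 0.3425] [-3.1416 -0.0001  1.5687] [ 0.2551 -0.0132 -2.4031] [-0.0298 -0.0657 -0.0344]
```

View pics/z6.png

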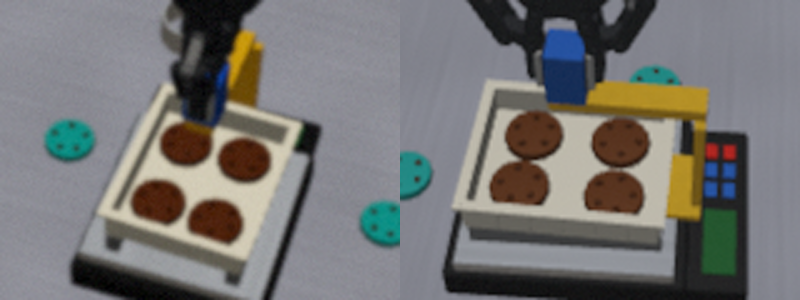

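The blade is fully under, handle over the tray middle, tray unmoved. Shifting 2 mm sideways in the free gap, then lifting gently.

>>> drive_tool:
  plan:
    - [[0.001,0.0005,0,0,0,0,-1],[0.002,0.0005,0,0,0,0,-1],[0.002,0.0005,-0.002,0,0,0,-1],[0.002,0.0005,-0.004,0,0,0,-1],[0.002,0.0005,-0.006,0,0,0,-1],[0.002,0.0005,-0.007,0,0,0,-1],[0.002,0.0005,-0.008,0,0,0,-1],[0.002,0.0005,-0.009,0,0,0,-1],[0.002,0.0005,-0.011,0,0,0,-1],[0.002,0.0005,-0.013,0,0,0,-1]]
  force: 110

```text
time_s: 12.83
eef_pos: [0.6226, 0.1269, 0.3554]
eef_rot: [-3.141, -0.0, 1.569]
contact_force: [-0.3, -0.0, -4.6]
opening: 0.0292
```

>>> drive_tool:
  plan:
    - [[0,0,-0.002,0,0,0,-1],[0,0,-0.005,0,0,0,-1],[0,0,-0.009,0,0,0,-1],[0,0,-0.013,0,0,0,-1],[0,0,-0.017,0,0,0,-1],[0,0,-0.021,0,0,0,-1],[0,0,-0.025,0,0,0,-1],[0,0,-0.028,0,0,0,-1],[0,0,-0.03,0,0,0,-1],[0,0,-0.03,0,0,0,-1]]

```text
time_s: 13.67
eef_pos: [0.6227, 0.1269, 0.3863]
eef_rot: [3.141, -0.0, 1.569]
contact_force: [0.4, 1.2, -5.0]
opening: 0.0291
```

Run:
```python
from fit import *
np.set_printoptions(precision=4,suppress=True)
s=status.sense();print(s["eef_pos"],s["eef_rot"],s["contact_force"],s["wrist_torque"])
out=[]
for c in("scene","side"):
    im=imaging.capture(c)
    u1,v1=proj(c,[.6,.12,.1]).astype(int)
    out.append(cv2.resize(im[v1-60:v1+60,u1-80:u1+80],(400,300),interpolation=2))
cv2.imwrite("pics/z7.png",np.hstack(out)[:,:,::-1])
```

```text
[0.6227 0.1269 0.3863] [ 3.1406 -0.0001  1.5688] [ 0.4329  1.1592 -5.0255] [ 0.024  -0.0279  0.0035]
```

View pics/z7.png

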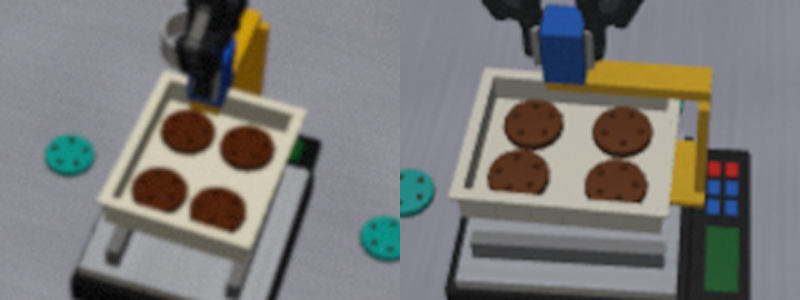

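The tray is up about 36 mm, level, with four cookies in it. Lifting 44 mm more.

>>> drive_tool:
  plan:
    - [[0,0,-0.002,0,0,0,-1],[0,0,-0.007,0,0,0,-1],[0,0,-0.013,0,0,0,-1],[0,0,-0.019,0,0,0,-1],[0,0,-0.025,0,0,0,-1],[0,0,-0.031,0,0,0,-1],[0,0,-0.037,0,0,0,-1],[0,0,-0.041,0,0,0,-1],[0,0,-0.0435,0,0,0,-1],[0,0,-0.0445,0,0,0,-1]]

```text
time_s: 14.6
eef_pos: [0.6227, 0.1269, 0.4308]
eef_rot: [3.141, -0.0, 1.569]
contact_force: [0.4, 0.1, -4.6]
opening: 0.0289
```

>>> drive_tool:
  plan:
    - [[0,0,0,0,0,0,-1],[0,0,0,0,0,0,-1],[0,0,0,0,0,0,-1],[0,0,0,0,0,0,-1],[0,0,0,0,0,0,-1],[0,0,0,0,0,0,-1],[0,0,0,0,0,0,-1],[0,0,0,0,0,0,-1],[0,0,0,0,0,0,-1],[0,0,0,0,0,0,-1]]

```text
time_s: 15.43
eef_pos: [0.6227, 0.1269, 0.4302]
eef_rot: [3.142, -0.0, 1.569]
contact_force: [0.9, 1.0, -4.7]
opening: 0.0287
```

Run:
```python
from fit import *
np.set_printoptions(precision=4,suppress=True)
s=status.sense();print(s["eef_pos"],s["eef_rot"],s["contact_force"],s["wrist_torque"])
out=[]
for c in("scene","side"):
    im=imaging.capture(c)
    u1,v1=proj(c,[.6,.12,.12]).astype(int)
    out.append(cv2.resize(im[v1-60:v1+60,u1-80:u1+80],(400,300),interpolation=2))
cv2.imwrite("pics/z8.png",np.hstack(out)[:,:,::-1])
```

```text
[0.6227 0.1269 0.4302] [ 3.1416 -0.0001  1.5688] [ 0.9243  0.9504 -4.7189] [ 0.0387 -0.0534 -0.0041]
```

View pics/z8.png

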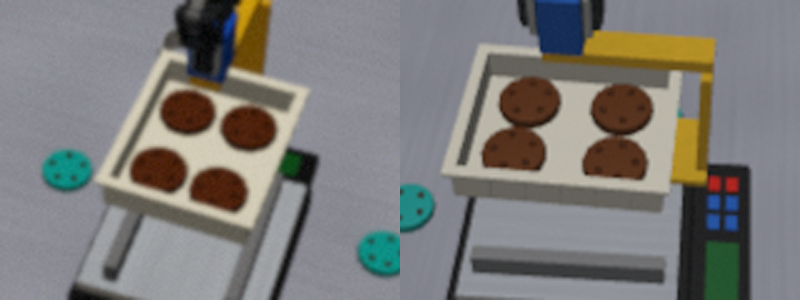

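The tray hangs level on the blade well clear of the ribs, with all four cookies in it. Handing in.

```bash
python3 -c "
from workcell import ctrl
print(ctrl.job_done())"
```

```text
the job is handed in; nothing more can be done
None
```

I gripped the lifter by its blue handle and slid the blade in from the keypad side until the handle stood over the tray's middle. I then lifted the tray straight up and handed the job in at about 15.5 s, still holding it there.

- **Lift height:** about 8 cm, worked out from the tool height; I did not measure it separately in the images.
- **Final state:** the last pictures show the tray steady on the blade and clear of the ribs, with all four cookies in it. The tool tilt read zero, and the vertical load held steady at about 4.7 N, against about 2.4 N for the lifter alone.
- **Sliding in:** the sideways force readings stayed within noise and the tray did not visibly move on the scale. I kept the gripper clear of the tray, and the path stayed clear of the jar, ring cutter and basket.
- **Disagreements:**
  - The first lifter yaw estimates differed between cameras (0.37 and 0.43 rad). The wrist view settled it at 0.41.
  - One of two triangulated blade-tip corners came out about 3 mm higher than expected. That was within the gap's clearance, and the blade went in without touching.
  - My first fit to the platform corners was poor, so I placed the scale from its base edges and used the tray's rim for the tray pose.

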